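# Shut the degreaser dosing valve and cap it before steam cleaning

## Task

Before the bench is steamed, shut the degreaser dosing valve: turn its inner bar knob clockwise (seen from above) until you feel it meet its seat, then nip it up finger-tight, about 0.35 N m, without forcing it and without turning or leaning on the outer dilution ring. Then lift the white splash cap by its grip, set it down gently over both knobs, square on the console, and let go. Leave the jug, the bowl and the bottle where they are.

Things in the scene. Friction and masses are not known exactly. Their poses are not given: they have to be found in the camera images.
- unit: Fixed stainless dosing console, a box 170 x 150 x 50 mm (x, y, z) with two 30 mm brass pipe stubs on its +x face. Origin: centre of its underside, on the work surface; z up. Both knobs turn about the vertical axis through the origin, on its flat top. Heights above the work surface: console top 50, outer ring's top 67, inner knob's bar top 96 mm.
- knob_grip (a point): Inner knob: dark upright bar 40 x 12 mm, 24 mm tall, on a 42 mm disc whose top is 72 mm up. Point on the axis, 9 mm below the bar's top; x along the bar (white line on its -x half), z up. Turns clockwise from above (negative about z), drag 0.04 N m; meets the seat after 0.6 to 1.2 rad: where differs each time, is not shown by the bar's direction and must be felt as a torque rise.
- plunger (a point): The valve's plunger, hidden inside the console, below the knobs (origin: its foot). Still until the knob meets its soft seat, then it sinks 0.3 mm per 0.1 rad of further turning: too little to go by, so judge by torque: the seat yields from about 0.12 N m, then takes 2 N m more per rad (0.22 N m at 0.15 mm, 0.52 N m at 0.6 mm). Released, the knob springs back a little and stays shut.
- ring_mark (a point): White mark on the outer knob (dilution ring): black ring of 70 mm diameter, 51 to 67 mm above the work surface, coaxial with and below the inner knob. The point is on the ring's top, 32 mm from the axis. The ring turns easily (0.04 N m).
- cap_grip (a point): Centre of the round grip (30 mm diameter, 26 mm tall, on a thin neck) on the white splash cap: a loose inverted cup, 92 mm outer and 84 mm inner diameter, hollow 55 mm deep, about 0.18 kg, mouth down. The point is 80 mm above its rim; the cup's flat top is 19.5 mm below the point. z up. Once over the knobs, rim on the console, the point is on their axis 130 mm above the work surface.
- jug: Bystander: white plastic mug-like jug, 100 mm wide, 140 mm tall, loose. Origin: centre of its underside.
- bowl: Bystander: steel bowl, 130 mm wide, 50 mm tall, loose. Origin: centre of its underside.
- bottle: Bystander: white bottle, 76 mm wide, 190 mm tall, loose. Origin: centre of its underside.
Mind the look-alikes: they are no part of the job. What is shaped like the unit but pink is not meant.

How it is judged:
On the way:
1. the inner knob is turned onto its seat and nipped up finger-tight (plunger pressed in at least 0.15 mm, about 0.22 N m) (distance of plunger from where it was at the start of the episode above 0.00015 m), for 0.2 s.
At the end, for the whole second after the job is handed in: Valve still shut (plunger 0.08 to 0.75 mm in); ring mark within 5 mm of its start; the released cap stands over both knobs, rim down on the console (grip centre 126 to 133 mm above the console's underside), within 9 mm of the knobs' axis, upright within 0.06 rad (distance of plunger from where it was at the start of the episode between 8e-05 and 0.00075 m and distance of ring_mark from where it was at the start of the episode below 0.005 m and horizontal distance between cap_grip and unit below 0.009 m and z of cap_grip in the frame of unit between 0.126 and 0.133 m and angle between cap_grip's own z axis and vertical below 0.06 rad); the robot touches nothing.
It fails at once if the knob is forced: the plunger is pressed in more than 0.75 mm (over about 0.6 N m) (distance of plunger from where it was at the start of the episode above 0.00075 m).
It fails at once if the outer ring is turned (its mark moves more than 5 mm) (distance of ring_mark from where it was at the start of the episode above 0.005 m).
It fails at once if the fingers lean on the outer ring with more than 8 N (contact force between the fingers and ring above 8 N).
It fails at once if the cap is banged or pressed on the console with more than 60 N (contact force between cap and unit above 60 N).
It fails at once if a bystander is moved by more than 30 mm (distance of any of jug, bowl, bottle from where it was at the start of the episode above 0.03 m).
It also fails if it takes over 72 s, if anything falls off the work surface, if the arm or the gripper's body presses on something with over 40 N, if the wrist force passes 120 N, or if a joint passes its speed limit or range.

## Robot

A 6-joint arm with a two-finger parallel gripper is mounted at the origin on the work surface. World frame = base frame: x ahead of the robot, y to its left, z up, the work surface at z = 0. Lengths are in m, angles in rad, forces in N, time in s.
With the tool pointing down it reaches from about 0.4 to 0.825 m from the base axis. Payload 7 kg.
Tool frame: the origin (TCP) lies at the very end of the fingers, on their centre line; the grasp point (between the pads) lies 19 mm behind it (grasp_offset is the distance from the TCP to the grasp point, in m); z points along the fingers, y is the direction in which the jaws open and shut (so a half turn about z gives the same grasp; the last joint's range is limited). The gripper opens to 85 mm and grips with 20 to 120 N. Pads are 22 mm wide; open, the fingers measure 114 mm over their backs; the gripper's body (76 mm by 85 mm) begins 54 mm behind the grasp point. The pads swing forward as they close: fully open they stand 13 mm farther back than shut.
Start: joints at [1.442, 0.359, 0.012, 0, -1.224, -0.288], TCP at [0.273, 0.617, 0.231] pointing down, gripper open.
Joint ranges: [-3.07, 3.07], [-1.43, 2.12], [-1.02, 1.25], [-3.03, 1.67], [-3.05, -0], [-3.03, 3.03]. Speed limits (rad/s): [2.39, 2.39, 3.01, 3.14, 3.14, 3.14].

## Interface

Orientations are given as a 3x3 rotation matrix whose columns are the frame's x, y, z axes.
In Python, from bench import state, snapshot, job_done, grasp_offset gives the robot as it stands. The module is installed in compiled form; this text tells all that it offers.
- The arm moves only by the tool servo_tool, never from a script. Its argument "targets" is a list of rows, each an object with "xyz": the shift along the tool's x, y, z as a fraction of full scale, a list of three; "rotation": the turn, a rotation vector about the tool's x, y, z as a fraction of full scale, a list of three; "jaw": the gripper command: -1 is fully open, 1 is shut, values between are in proportion. In form: [{"xyz": [dx, dy, dz], "rotation": [rx, ry, rz], "jaw": jaw}, ...]. A call has 1 to 10 rows; each row shifts and turns the pose as measured when the row begins, along the tool's axes as they then stand; what a row does not reach is not made up. Full scale, the value 1, is 0.15 m for a shift and 0.12 rad for a turn. A row lasts 1/10 s, in which the tool goes at most 50 mm and 8.59 degrees, less where a joint would pass 70% of its speed; a pose out of reach is approached as far as the arm can. A call with a number of a shift or a turn outside -1 to 1 is refused whole. A call with a gripper value outside its range is refused whole. The fingers move at their own pace and stop on an object; "grip_force" is the grip in N (left out, the last holds). Time passes only in rows, so rows that do not move let the fingers close. It gives the time, the measured TCP pose, the force and the opening at its end, in the units of the state.
- state(): the state, without advancing time (a new reading comes with each control period).
- snapshot(name): name is "scene" or "side" or "wrist"; returns a dict with "image" (400x640x3 uint8, blue, green, red), "range_z" (400x640 float32, m along the optical axis (not along the pixel's ray), 0 where there is no reading), "fx", "fy", "cx", "cy" (pixels), "k1" (the pictures are not rectified: a ray, as slopes to the right and down, at radius r is drawn at 1 + k1 r^2 times it, then the intrinsics apply), "camera_from_world" (4x4, takes a point from world to camera coordinates). Camera axes: x right, y down, z forward; pixel columns grow to the right and rows downward; lengths in m; the calibration is good to about 2 mm. A picture is of the moment at which its call begins.
- job_done(): hands the job in, once; it reports no verdict.
The state is a dict: "time_s": time; "joint_pos": joint angles; "qvel": joint speeds; "effort": joint torques, N m; "tcp_pos": TCP position; "eef_rot": TCP orientation; "contact_force": force on the tool from outside, world axes, zero at the start; "moment": the same for the moment, N m; "grip_width": opening from 0.0 (shut) to 1.0 (fully open).
Only numpy, scipy, OpenCV 4.12 (cv2) and the standard library are available. Lean on these libraries where they do the work, as an engineer would, in place of code of your own. Each camera call takes 0.05 s, during which the arm holds its last target. There are 200 camera calls.

## Working session

There is one attempt and no reset: what is moved stays moved. The work goes in short steps, Python scripts to look and compute and a tool call to move; the robot and the scene stay as the last step left them, time stands still between calls to the robot, and variables do not carry over. Pictures are saved under pics/ and viewed, about 8 in all and at most 12, crops included, and the job is handed in when it is done.

Besides the shell and the picture viewer there is one more tool, called after "Emit:" by a JSON object that holds its "api" and its "payload". servo_tool: Moves the arm, as the interface text tells. Its arguments: {"type":"object","properties":{"targets":{"type":"array"},"grip_force":{"type":"number"}},"required":["targets"]}

```bash
mkdir -p pics; cat > h.py <<'E'
import numpy as np, cv2
from bench import state, snapshot, job_done, grasp_offset
def snap(n,f):
    s=snapshot(n); np.save('pics/'+f+'.npy',s,allow_pickle=True); cv2.imwrite('pics/'+f+'.png',s['image']); return s
def load(f): return np.load('pics/'+f+'.npy',allow_pickle=True).item()
def world(s,u,v,z=None):
    """pixel -> world via depth, or via plane height z"""
    K=np.array([[s['fx'],0,s['cx']],[0,s['fy'],s['cy']],[0,0,1]],float)
    d=np.array([(u-s['cx'])/s['fx'],(v-s['cy'])/s['fy']])
    p=d.copy()
    for _ in range(20): p=d/(1+s['k1']*(p@p))
    T=np.linalg.inv(s['camera_from_world']); ray=T[:3,:3]@np.array([p[0],p[1],1]); o=T[:3,3]
    t=float(s['range_z'][int(round(v)),int(round(u))]) if z is None else (z-o[2])/ray[2]
    return o+t*ray
def cloud(s):
    v,u=np.mgrid[0:400,0:640]; d=np.stack([(u-s['cx'])/s['fx'],(v-s['cy'])/s['fy']],-1); p=d.copy()
    for _ in range(20): p=d/(1+s['k1']*(p**2).sum(-1,keepdims=True))
    T=np.linalg.inv(s['camera_from_world']); r=np.concatenate([p,np.ones((400,640,1))],-1)*s['range_z'][...,None]
    return r@T[:3,:3].T+T[:3,3]
E
python3 - <<'E'
from h import *
a=snap('scene','scene0'); b=snap('side','side0'); c=snap('wrist','wrist0')
print(grasp_offset if not callable(grasp_offset) else grasp_offset()); s=state(); print({k:np.round(v,3).tolist() for k,v in s.items()})
for x in (a,b,c): print(np.round(np.linalg.inv(x['camera_from_world'])[:3],3).tolist(),x['fx'],x['k1'])
E
```

```text
0.0187
{'time_s': 0.15, 'joint_pos': [1.442, 0.359, 0.011, -0.0, -1.224, -0.288], 'qvel': [0.001, -0.001, 0.003, 0.001, -0.0, 0.001], 'effort': [0.0, -58.388, 29.365, 6.941, -0.004, 0.0], 'tcp_pos': [0.273, 0.617, 0.231], 'eef_rot': [[0.914, -0.405, -0.0], [-0.405, -0.914, -0.001], [0.0, 0.001, -1.0]], 'contact_force': [0.162, 0.184, 0.106], 'moment': [-0.029, 0.019, -0.016], 'grip_width': 1.002}
[[-0.401, 0.668, -0.627, 1.228], [0.916, 0.302, -0.263, 0.27], [0.014, -0.68, -0.733, 0.864]] 415.94065848974446 0.018487321348273505
[[0.867, -0.321, 0.38, 0.084], [-0.497, -0.524, 0.691, -0.837], [-0.023, -0.789, -0.614, 0.848]] 392.61844981259776 -0.007555543241120976
[[-0.405, -0.877, -0.257, 0.339], [-0.914, 0.389, 0.113, 0.589], [0.001, 0.281, -0.96, 0.374]] 360.4059856336681 -0.06725768061499918
```

View pics/scene0.png

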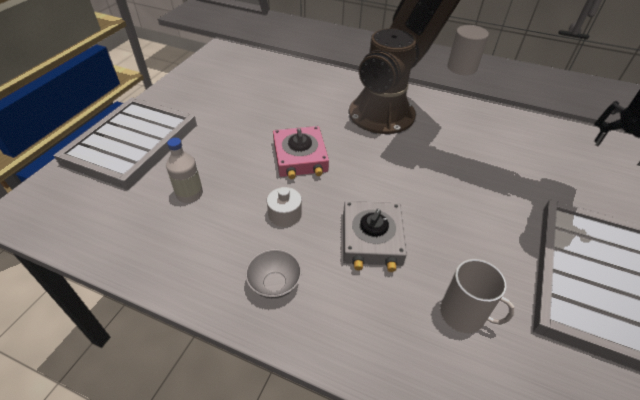

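View pics/side0.png

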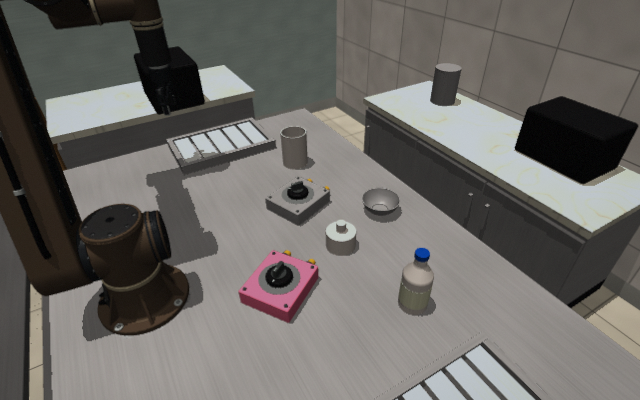

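The scene picture shows the steel console at (375,235), a pink look-alike at (300,150), the white cap at (285,205), the bowl at (273,278), the jug at (475,297) and the bottle at (185,172). The side view shows the same layout. The steel console is the one meant, because the pink one is excluded. Next I measure it from the cloud and check it in a crop.

```bash
python3 - <<'E'
from h import *
for f,pts in (('scene0',dict(unit=(375,225),cap=(285,193),pink=(300,145),bowl=(273,285),jug=(475,270),bot=(177,145))),('side0',dict(unit=(298,188),cap=(341,225),jug=(293,130),bowl=(381,203)))):
    s=load(f)
    print(f,{k:np.round(world(s,*p),3).tolist() for k,p in pts.items()})
    P=cloud(s)
    for nm,px,zr in (('unit','unit',(.044,.056)),('bar','unit',(.078,.11)),('capgrip','cap',(.075,.11)),('captop','cap',(.052,.066)),('jug','jug',(.1,.15)),('bowl','bowl',(.02,.06))):
        c=world(s,*pts[px]); m=(np.hypot(P[...,0]-c[0],P[...,1]-c[1])<.12)&(P[...,2]>zr[0])&(P[...,2]<zr[1])&(s['range_z']>0)
        if nm in('capgrip','captop'): m&=np.hypot(P[...,0]-c[0],P[...,1]-c[1])<.06
        if nm=='bar': m&=np.hypot(P[...,0]-c[0],P[...,1]-c[1])<.05
        q=P[m][:,:2].astype(np.float32)
        if len(q)>3: print(nm,len(q),np.round(q.mean(0),3),np.round((q.min(0)+q.max(0))/2,3),'z',np.round(P[m][:,2].max(),3),'rect',[np.round(x,3) for x in cv2.minAreaRect(q)])
s=load('scene0');c=cv2.resize(s['image'][180:285,325:430],None,fx=5,fy=5,interpolation=cv2.INTER_CUBIC)
s=load('side0');d=cv2.resize(s['image'][165:230,255:340],None,fx=3,fy=3,interpolation=cv2.INTER_CUBIC)
o=np.zeros((525,790,3),np.uint8);o[:,:525]=c;o[:195,530:785]=d
cv2.imwrite('pics/crop0.png',o)
E
```

```text
scene0 {'unit': [0.561, 0.151, 0.071], 'cap': [0.574, -0.09, 0.094], 'pink': [0.348, -0.154, 0.063], 'bowl': [0.781, -0.023, 0.004], 'jug': [0.621, 0.393, 0.105], 'bot': [0.614, -0.369, 0.187]}
unit 2555 [0.558 0.147] [0.549 0.145] z 0.056 rect [array([0.547, 0.145]), array([0.173, 0.149]), np.float64(20.896)]
bar 97 [0.551 0.145] [0.548 0.145] z 0.098 rect [array([0.547, 0.145]), array([0.012, 0.041]), np.float64(84.516)]
capgrip 120 [ 0.57  -0.098] [ 0.567 -0.101] z 0.096 rect [array([ 0.567, -0.101]), array([0.029, 0.028]), np.float64(62.309)]
captop 599 [ 0.574 -0.095] [ 0.566 -0.099] z 0.066 rect [array([ 0.567, -0.1  ]), array([0.092, 0.088]), np.float64(25.119)]
jug 1443 [0.669 0.406] [0.667 0.415] z 0.142 rect [array([0.665, 0.407]), array([0.099, 0.112]), np.float64(25.654)]
bowl 1163 [ 0.757 -0.035] [ 0.771 -0.024] z 0.054 rect [array([ 0.772, -0.025]), array([0.128, 0.126]), np.float64(25.077)]
side0 {'unit': [0.548, 0.141, 0.075], 'cap': [0.559, -0.111, 0.092], 'jug': [0.685, 0.441, 0.123], 'bowl': [0.794, -0.003, 0.007]}
unit 1070 [0.538 0.131] [0.545 0.139] z 0.056 rect [array([0.545, 0.143]), array([0.174, 0.153]), np.float64(21.187)]
bar 74 [0.544 0.141] [0.545 0.142] z 0.099 rect [array([0.545, 0.142]), array([0.014, 0.04 ]), np.float64(84.513)]
capgrip 92 [ 0.561 -0.106] [ 0.563 -0.103] z 0.095 rect [array([ 0.565, -0.101]), array([0.031, 0.029]), np.float64(19.468)]
captop 441 [ 0.558 -0.11 ] [ 0.564 -0.102] z 0.064 rect [array([ 0.562, -0.105]), array([0.088, 0.087]), np.float64(59.204)]
jug 463 [0.662 0.396] [0.665 0.4  ] z 0.143 rect [array([0.663, 0.399]), array([0.109, 0.098]), np.float64(79.378)]
bowl 579 [ 0.78  -0.015] [ 0.77  -0.025] z 0.053 rect [array([ 0.771, -0.025]), array([0.131, 0.124]), np.float64(55.084)]
```

View pics/crop0.png

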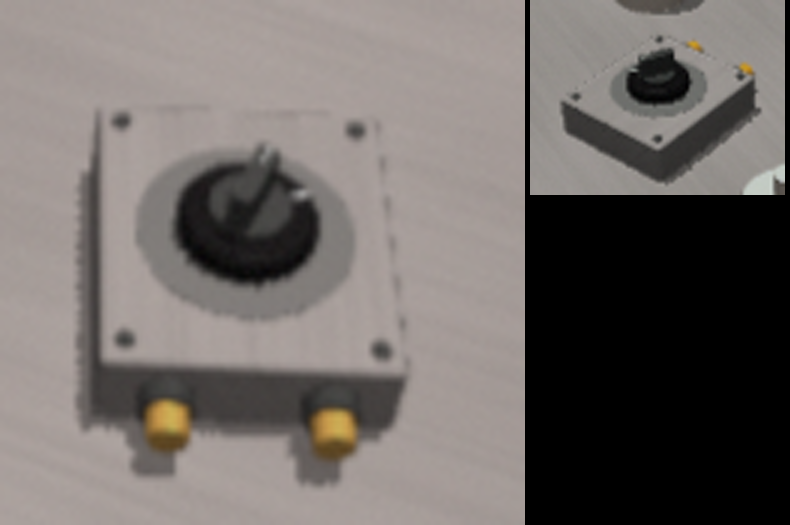

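Clear match: this is the steel console, its bar is dark, and the white line (crop 265,150) is on the robot side. From the two views the console is at about (0.546, 0.1435) with yaw 21°, the bar's x axis points about -5.5°, and the cap is at about (0.566, -0.101). The sizes and heights agree with those given. Now I move above the knob at a safe height.

Emit:
{"api": "servo_tool", "payload": {"targets": [{"xyz": [0.26,0.19,0],"rotation": [0,0,0],"jaw": -1},{"xyz": [0.26,0.19,0],"rotation": [0,0,0],"jaw": -1},{"xyz": [0.26,0.19,0],"rotation": [0,0,0],"jaw": -1},{"xyz": [0.26,0.19,0],"rotation": [0,0,0],"jaw": -1},{"xyz": [0.26,0.19,0],"rotation": [0,0,0],"jaw": -1},{"xyz": [0.26,0.19,0],"rotation": [0,0,0],"jaw": -1},{"xyz": [0.26,0.19,0],"rotation": [0,0,0],"jaw": -1},{"xyz": [0.26,0.19,0],"rotation": [0,0,0],"jaw": -1},{"xyz": [0.26,0.19,0],"rotation": [0,0,0],"jaw": -1},{"xyz": [0.26,0.19,0],"rotation": [0,0,0],"jaw": -1}], "grip_force": 50}}

```text
time_s: 1.15
tcp_pos: [0.5184, 0.1881, 0.2284]
eef_rot: [[0.918, -0.396, -0.002], [-0.396, -0.918, -0.005], [0.0, 0.005, -1.0]]
contact_force: [1.4, 1.4, 0.8]
grip_width: 1.002
```

Emit:
{"api": "servo_tool", "payload": {"targets": [{"xyz": [0,0,0],"rotation": [0,0,-0.87],"jaw": -1},{"xyz": [0,0,0],"rotation": [0,0,-0.87],"jaw": -1},{"xyz": [0,0,0],"rotation": [0,0,-0.87],"jaw": -1},{"xyz": [0,0,0],"rotation": [0,0,0],"jaw": -1}]}}

```text
time_s: 1.55
tcp_pos: [0.5205, 0.1801, 0.2274]
eef_rot: [[0.996, -0.094, -0.003], [-0.094, -0.996, -0.006], [-0.003, 0.007, -1.0]]
contact_force: [0.3, 0.1, -0.2]
grip_width: 0.999
```

```bash
cat > goal.py <<'E'
import sys; from h import *
# target xyz and yaw(deg) of tool x -> fractions
x,y,z,yaw=map(float,sys.argv[1:5]); s=state(); R=np.array(s['eef_rot']); 
from scipy.spatial.transform import Rotation as Ro
c,n=np.cos(np.radians(yaw)),np.sin(np.radians(yaw)); G=np.array([[c,n,0],[n,-c,0],[0,0,-1]])
print('t',round(s['time_s'],2),'pos',np.round(s['tcp_pos'],4),'q',np.round(s['joint_pos'],2),'F',np.round(s['contact_force'],1),'M',np.round(s['moment'],3))
print('xyz frac',np.round(R.T@(np.array([x,y,z])-s['tcp_pos'])/.15,3),'rot frac',np.round(Ro.from_matrix(R.T@G).as_rotvec()/.12,3))
E
python3 - <<'E'
from h import *
s=snap('wrist','wrist1'); P=cloud(s)
c=np.array([.546,.1435]); r=np.hypot(P[...,0]-c[0],P[...,1]-c[1])
for nm,lo,hi,rr in (('bar',.085,.105,.035),('console',.044,.056,.13),('disc',.069,.076,.05),('ring',.060,.0695,.05)):
    q=P[(r<rr)&(P[...,2]>lo)&(P[...,2]<hi)&(s['range_z']>0)]
    if len(q)>5: print(nm,len(q),'z',np.round(np.median(q[:,2]),4),[np.round(x,4) for x in cv2.minAreaRect(q[:,:2].astype(np.float32))])
E
python3 goal.py .546 .1435 .12 -5.5
```

```text
bar 833 z 0.0961 [array([0.5471, 0.1456]), array([0.0119, 0.0404]), np.float64(86.445)]
console 25997 z 0.0505 [array([0.5474, 0.1456]), array([0.1699, 0.1503]), np.float64(21.0724)]
disc 1142 z 0.0724 [array([0.5461, 0.1466]), array([0.0548, 0.0522]), np.float64(19.8049)]
ring 3302 z 0.0671 [array([0.5472, 0.1454]), array([0.0714, 0.0721]), np.float64(49.9679)]
t 1.6 pos [0.5205 0.1802 0.2274] q [ 0.69  0.16 -0.27  0.   -1.15  0.78] F [-0.3 -0.4 -0.4] M [-0.037 -0.005 -0.005]
xyz frac [0.195 0.223 0.717] rot frac [ 0.055  0.023 -0.008]
```

View pics/wrist1.png

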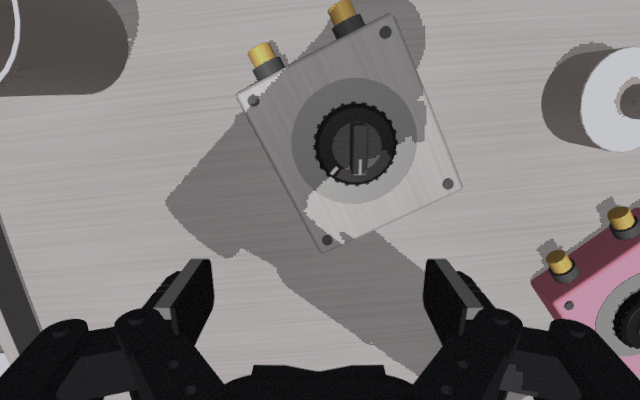

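The wrist view shows the console with the bar at (358,145), white line at its robot end, and the ring mark at (333,171). Refined axis: (0.547, 0.1455), bar at -3.5°, heights 0.096/0.072/0.067/0.050, all as given.

```bash
python3 goal.py .547 .1455 .12 -3.5
```

```text
t 1.6 pos [0.5205 0.1802 0.2274] q [ 0.69  0.16 -0.27  0.   -1.15  0.78] F [-0.3 -0.4 -0.4] M [-0.037 -0.005 -0.005]
xyz frac [0.201 0.209 0.717] rot frac [ 0.055  0.024 -0.298]
```

Emit:
{"api": "servo_tool", "payload": {"targets": [{"xyz": [0.1,0.1,0.15],"rotation": [0.05,0.02,-0.3],"jaw": -1},{"xyz": [0.1,0.1,0.2],"rotation": [0,0,0],"jaw": -1},{"xyz": [0,0,0.25],"rotation": [0,0,0],"jaw": -1},{"xyz": [0,0,0],"rotation": [0,0,0],"jaw": -1}]}}

```text
time_s: 2.0
tcp_pos: [0.5494, 0.1486, 0.1365]
eef_rot: [[0.998, -0.07, 0.003], [-0.07, -0.998, 0.002], [0.003, -0.002, -1.0]]
contact_force: [-0.1, 0.5, -0.0]
grip_width: 0.999
```

```bash
python3 goal.py .547 .1455 .078 -3.5
```

```text
t 2.0 pos [0.5494 0.1486 0.1365] q [ 0.61  0.26 -0.36 -0.   -0.95  0.89] F [-0.1  0.5 -0. ] M [-0.05   0.106  0.017]
xyz frac [-0.015  0.023  0.39 ] rot frac [-0.019 -0.023 -0.074]
```

Emit:
{"api": "servo_tool", "payload": {"targets": [{"xyz": [-0.015,0.023,0.1],"rotation": [-0.02,-0.02,-0.07],"jaw": -1},{"xyz": [0,0,0.1],"rotation": [0,0,0],"jaw": -1},{"xyz": [0,0,0.1],"rotation": [0,0,0],"jaw": -1},{"xyz": [0,0,0.05],"rotation": [0,0,0],"jaw": -1},{"xyz": [0,0,0],"rotation": [0,0,0],"jaw": -1}]}}

```text
time_s: 2.5
tcp_pos: [0.5498, 0.1483, 0.0893]
eef_rot: [[0.998, -0.067, 0.006], [-0.067, -0.998, 0.0], [0.006, -0.001, -1.0]]
contact_force: [0.3, -0.2, -0.1]
grip_width: 1.006
```

```bash
python3 goal.py .547 .1455 .078 -3.5
```

```text
t 2.5 pos [0.5498 0.1483 0.0893] q [ 0.61  0.32 -0.41  0.   -0.84  0.89] F [ 0.3 -0.2 -0.1] M [-0.016  0.001 -0.   ]
xyz frac [-0.018  0.02   0.075] rot frac [-0.007 -0.047 -0.048]
```

Emit:
{"api": "servo_tool", "payload": {"targets": [{"xyz": [-0.02,0.025,0.04],"rotation": [0,-0.05,-0.05],"jaw": -1},{"xyz": [-0.02,0.02,0.04],"rotation": [0,-0.05,-0.05],"jaw": -1},{"xyz": [0,0,0.02],"rotation": [0,0,0],"jaw": -1},{"xyz": [0,0,0],"rotation": [0,0,0],"jaw": -1}]}}

```text
time_s: 2.9
tcp_pos: [0.5443, 0.1427, 0.0764]
eef_rot: [[0.999, -0.054, -0.004], [-0.054, -0.999, 0.003], [-0.004, -0.003, -1.0]]
contact_force: [-0.2, -0.2, -0.1]
grip_width: 1.0
```

```bash
python3 goal.py .547 .1455 .078 -3.5
```

```text
t 2.9 pos [0.5443 0.1427 0.0764] q [ 0.6   0.33 -0.43 -0.01 -0.82  0.92] F [-0.2 -0.2 -0.1] M [-0.027  0.051  0.005]
xyz frac [ 0.017 -0.02  -0.01 ] rot frac [-0.025  0.032  0.06 ]
```

Emit:
{"api": "servo_tool", "payload": {"targets": [{"xyz": [0.02,-0.02,-0.015],"rotation": [-0.02,0.03,0.05],"jaw": -1},{"xyz": [0,0,0],"rotation": [0,0,0],"jaw": -1},{"xyz": [0,0,0],"rotation": [0,0,0],"jaw": -1}]}}

```text
time_s: 3.2
tcp_pos: [0.5482, 0.1459, 0.0795]
eef_rot: [[0.998, -0.061, 0.001], [-0.061, -0.998, 0.001], [0.001, -0.001, -1.0]]
contact_force: [-0.1, 0.0, 0.8]
grip_width: 1.0
```

```bash
python3 goal.py .547 .1455 .078 -3.5
```

```text
t 3.2 pos [0.5482 0.1459 0.0795] q [ 0.61  0.33 -0.42  0.   -0.82  0.91] F [-0.1  0.   0.8] M [-0.003  0.057 -0.022]
xyz frac [-0.008  0.003  0.01 ] rot frac [-0.005 -0.008  0.004]
```

Within 1.5 mm. I close on the bar.

Emit:
{"api": "servo_tool", "payload": {"targets": [{"xyz": [0,0,0],"rotation": [0,0,0],"jaw": 0.5},{"xyz": [0,0,0],"rotation": [0,0,0],"jaw": 0.5},{"xyz": [0,0,0],"rotation": [0,0,0],"jaw": 1},{"xyz": [0,0,0],"rotation": [0,0,0],"jaw": 1},{"xyz": [0,0,0],"rotation": [0,0,0],"jaw": 1},{"xyz": [0,0,0],"rotation": [0,0,0],"jaw": 1},{"xyz": [0,0,0],"rotation": [0,0,0],"jaw": 1}], "grip_force": 40}}

```text
time_s: 3.9
tcp_pos: [0.5482, 0.1449, 0.0799]
eef_rot: [[0.998, -0.06, 0.001], [-0.06, -0.998, -0.001], [0.001, 0.001, -1.0]]
contact_force: [0.2, 0.3, -0.3]
grip_width: 0.132
```

```bash
python3 goal.py .547 .1455 .078 -3.5
```

```text
t 3.9 pos [0.5482 0.1449 0.0799] q [ 0.6   0.33 -0.42  0.   -0.82  0.9 ] F [ 0.2  0.3 -0.3] M [ 0.016 -0.058  0.002]
xyz frac [-0.009 -0.004  0.013] rot frac [ 0.006 -0.008  0.005]
```

Opening 11 mm, so the bar is held. I turn clockwise (+z of the tool), well below 0.6 rad at first.

Emit:
{"api": "servo_tool", "payload": {"targets": [{"xyz": [0,0,0],"rotation": [0,0,0.3],"jaw": 1},{"xyz": [0,0,0],"rotation": [0,0,0.4],"jaw": 1},{"xyz": [0,0,0],"rotation": [0,0,0.4],"jaw": 1},{"xyz": [0,0,0],"rotation": [0,0,0.4],"jaw": 1},{"xyz": [0,0,0],"rotation": [0,0,0.4],"jaw": 1},{"xyz": [0,0,0],"rotation": [0,0,0.4],"jaw": 1},{"xyz": [0,0,0],"rotation": [0,0,0.4],"jaw": 1},{"xyz": [0,0,0],"rotation": [0,0,0.4],"jaw": 1}]}}

```text
time_s: 4.7
tcp_pos: [0.5482, 0.1443, 0.0799]
eef_rot: [[0.902, -0.432, 0.001], [-0.432, -0.902, -0.001], [0.001, 0.001, -1.0]]
contact_force: [-0.1, -2.0, 1.3]
grip_width: 0.13
```

```bash
cat > t.py <<'E'
from h import *
s=state(); R=np.array(s['eef_rot']); yaw=np.arctan2(R[1,0],R[0,0])
print('t %.2f turned %.3f'%(s['time_s'],-.0605-yaw),'pos',np.round(s['tcp_pos'],4),'F',np.round(s['contact_force'],1),'M',np.round(s['moment'],3),'eff6',round(s['effort'][5],3),'w',round(s['grip_width'],3),'Rz',np.round(R[2],3))
E
python3 t.py;python3 t.py
```

```text
t 4.70 turned 0.386 pos [0.5482 0.1443 0.0799] F [-0.1 -2.   1.3] M [-0.582 -0.087 -0.016] eff6 0.779 w 0.13 Rz [ 0.001  0.001 -1.   ]
t 4.70 turned 0.386 pos [0.5482 0.1443 0.0799] F [-0.1 -2.   1.3] M [-0.582 -0.087 -0.016] eff6 0.779 w 0.13 Rz [ 0.001  0.001 -1.   ]
```

Emit:
{"api": "servo_tool", "payload": {"targets": [{"xyz": [0,0,0],"rotation": [0,0,0.3],"jaw": 1},{"xyz": [0,0,0],"rotation": [0,0,0.3],"jaw": 1},{"xyz": [0,0,0],"rotation": [0,0,0.3],"jaw": 1},{"xyz": [0,0,0],"rotation": [0,0,0.3],"jaw": 1},{"xyz": [0,0,0],"rotation": [0,0,0.2],"jaw": 1}]}}

```text
time_s: 5.2
tcp_pos: [0.5481, 0.1441, 0.0799]
eef_rot: [[0.812, -0.583, 0.001], [-0.583, -0.812, -0.001], [0.001, 0.0, -1.0]]
contact_force: [0.9, -2.2, 0.2]
grip_width: 0.129
```

```bash
python3 t.py
```

```text
t 5.20 turned 0.562 pos [0.5481 0.1441 0.0799] F [ 0.9 -2.2  0.2] M [-0.554 -0.049  0.048] eff6 0.203 w 0.129 Rz [ 0.001  0.    -1.   ]
```

Emit:
{"api": "servo_tool", "payload": {"targets": [{"xyz": [0,0,0],"rotation": [0,0,0.2],"jaw": 1},{"xyz": [0,0,0],"rotation": [0,0,0.2],"jaw": 1},{"xyz": [0,0,0],"rotation": [0,0,0.2],"jaw": 1}]}}

```text
time_s: 5.5
tcp_pos: [0.5481, 0.144, 0.0799]
eef_rot: [[0.765, -0.644, 0.001], [-0.644, -0.765, -0.001], [0.001, 0.0, -1.0]]
contact_force: [0.7, -0.9, 1.9]
grip_width: 0.122
```

```bash
python3 t.py
```

```text
t 5.50 turned 0.639 pos [0.5481 0.144  0.0799] F [ 0.7 -0.9  1.9] M [-0.707 -0.118  0.021] eff6 0.389 w 0.122 Rz [ 0.001  0.    -1.   ]
```

Emit:
{"api": "servo_tool", "payload": {"targets": [{"xyz": [0,0,0],"rotation": [0,0,0.2],"jaw": 1},{"xyz": [0,0,0],"rotation": [0,0,0.2],"jaw": 1}]}}

```text
time_s: 5.7
tcp_pos: [0.548, 0.1439, 0.0799]
eef_rot: [[0.731, -0.682, 0.001], [-0.682, -0.731, -0.001], [0.001, 0.001, -1.0]]
contact_force: [-1.2, -2.9, 1.1]
grip_width: 0.132
```

```bash
python3 t.py
```

```text
t 5.70 turned 0.691 pos [0.548  0.1439 0.0799] F [-1.2 -2.9  1.1] M [-0.683 -0.069  0.058] eff6 0.39 w 0.132 Rz [ 0.001  0.001 -1.   ]
```

Emit:
{"api": "servo_tool", "payload": {"targets": [{"xyz": [0,0,0],"rotation": [0,0,0.2],"jaw": 1},{"xyz": [0,0,0],"rotation": [0,0,0.2],"jaw": 1}]}}

```text
time_s: 5.9
tcp_pos: [0.548, 0.1438, 0.0799]
eef_rot: [[0.694, -0.72, 0.001], [-0.72, -0.694, -0.001], [0.001, 0.001, -1.0]]
contact_force: [0.4, -2.0, 0.7]
grip_width: 0.128
```

```bash
python3 t.py
```

```text
t 5.90 turned 0.743 pos [0.548  0.1438 0.0799] F [ 0.4 -2.   0.7] M [-0.729 -0.057  0.012] eff6 0.389 w 0.128 Rz [ 0.001  0.001 -1.   ]
```

Emit:
{"api": "servo_tool", "payload": {"targets": [{"xyz": [0,0,0],"rotation": [0,0,0.2],"jaw": 1},{"xyz": [0,0,0],"rotation": [0,0,0.2],"jaw": 1}]}}

```text
time_s: 6.1
tcp_pos: [0.5479, 0.1438, 0.0799]
eef_rot: [[0.656, -0.755, 0.0], [-0.755, -0.656, -0.001], [0.001, 0.001, -1.0]]
contact_force: [-0.5, -1.5, 1.9]
grip_width: 0.128
```

```bash
python3 t.py
```

```text
t 6.10 turned 0.795 pos [0.5479 0.1438 0.0799] F [-0.5 -1.5  1.9] M [-0.729 -0.003  0.038] eff6 0.388 w 0.128 Rz [ 0.001  0.001 -1.   ]
```

Joint 6 effort gives a clean moving baseline (0.389) at this speed, and Mz is noisy by about 0.03. I watch both.

Emit:
{"api": "servo_tool", "payload": {"targets": [{"xyz": [0,0,0],"rotation": [0,0,0.2],"jaw": 1},{"xyz": [0,0,0],"rotation": [0,0,0.2],"jaw": 1}]}}

```text
time_s: 6.3
tcp_pos: [0.5479, 0.1437, 0.0799]
eef_rot: [[0.615, -0.788, 0.0], [-0.788, -0.615, -0.002], [0.001, 0.001, -1.0]]
contact_force: [-0.6, -1.2, -0.4]
grip_width: 0.131
```

```bash
python3 t.py
```

```text
t 6.30 turned 0.847 pos [0.5479 0.1437 0.0799] F [-0.6 -1.2 -0.4] M [-0.742  0.085 -0.016] eff6 0.388 w 0.131 Rz [ 0.001  0.001 -1.   ]
```

Emit:
{"api": "servo_tool", "payload": {"targets": [{"xyz": [0,0,0],"rotation": [0,0,0.2],"jaw": 1},{"xyz": [0,0,0],"rotation": [0,0,0.2],"jaw": 1}]}}

```text
time_s: 6.5
tcp_pos: [0.5478, 0.1437, 0.0799]
eef_rot: [[0.573, -0.819, 0.0], [-0.819, -0.573, -0.002], [0.001, 0.001, -1.0]]
contact_force: [-0.4, -1.5, 1.2]
grip_width: 0.127
```

```bash
python3 t.py
```

```text
t 6.50 turned 0.900 pos [0.5478 0.1437 0.0799] F [-0.4 -1.5  1.2] M [-0.784  0.046  0.046] eff6 0.388 w 0.127 Rz [ 0.001  0.001 -1.   ]
```

Emit:
{"api": "servo_tool", "payload": {"targets": [{"xyz": [0,0,0],"rotation": [0,0,0.2],"jaw": 1},{"xyz": [0,0,0],"rotation": [0,0,0.2],"jaw": 1}]}}

```text
time_s: 6.7
tcp_pos: [0.5478, 0.1436, 0.0799]
eef_rot: [[0.53, -0.848, 0.0], [-0.848, -0.53, -0.002], [0.001, 0.001, -1.0]]
contact_force: [0.0, -2.1, 2.2]
grip_width: 0.132
```

```bash
python3 t.py
```

```text
t 6.70 turned 0.952 pos [0.5478 0.1436 0.0799] F [ 0.  -2.1  2.2] M [-0.72   0.006  0.031] eff6 0.388 w 0.132 Rz [ 0.001  0.001 -1.   ]
```

Emit:
{"api": "servo_tool", "payload": {"targets": [{"xyz": [0,0,0],"rotation": [0,0,0.2],"jaw": 1},{"xyz": [0,0,0],"rotation": [0,0,0.2],"jaw": 1}]}}

```text
time_s: 6.9
tcp_pos: [0.5477, 0.1436, 0.0799]
eef_rot: [[0.485, -0.875, -0.0], [-0.875, -0.485, -0.002], [0.002, 0.001, -1.0]]
contact_force: [-0.4, -2.5, 0.5]
grip_width: 0.127
```

```bash
python3 t.py
```

```text
t 6.90 turned 1.004 pos [0.5477 0.1436 0.0799] F [-0.4 -2.5  0.5] M [-0.785  0.093  0.145] eff6 0.265 w 0.127 Rz [ 0.002  0.001 -1.   ]
```

Seat met: Mz is up to 0.145 and joint 6 effort has shifted by 0.12. I go on in single small steps.

Emit:
{"api": "servo_tool", "payload": {"targets": [{"xyz": [0,0,0],"rotation": [0,0,0.2],"jaw": 1}]}}

```text
time_s: 7.0
tcp_pos: [0.5477, 0.1436, 0.0799]
eef_rot: [[0.462, -0.887, -0.0], [-0.887, -0.462, -0.002], [0.002, 0.001, -1.0]]
contact_force: [-1.0, -3.4, 2.6]
grip_width: 0.126
```

```bash
python3 t.py
```

```text
t 7.00 turned 1.030 pos [0.5477 0.1436 0.0799] F [-1.  -3.4  2.6] M [-0.767  0.12   0.215] eff6 0.221 w 0.126 Rz [ 0.002  0.001 -1.   ]
```

Emit:
{"api": "servo_tool", "payload": {"targets": [{"xyz": [0,0,0],"rotation": [0,0,0.2],"jaw": 1}]}}

```text
time_s: 7.1
tcp_pos: [0.5477, 0.1435, 0.0799]
eef_rot: [[0.439, -0.899, -0.0], [-0.899, -0.439, -0.002], [0.002, 0.001, -1.0]]
contact_force: [-1.0, -3.1, 0.8]
grip_width: 0.126
```

```bash
python3 t.py
```

```text
t 7.10 turned 1.056 pos [0.5477 0.1435 0.0799] F [-1.  -3.1  0.8] M [-0.806  0.054  0.275] eff6 0.175 w 0.126 Rz [ 0.002  0.001 -1.   ]
```

Emit:
{"api": "servo_tool", "payload": {"targets": [{"xyz": [0,0,0],"rotation": [0,0,0.2],"jaw": 1}]}}

```text
time_s: 7.2
tcp_pos: [0.5477, 0.1435, 0.0799]
eef_rot: [[0.415, -0.91, -0.0], [-0.91, -0.415, -0.002], [0.002, 0.001, -1.0]]
contact_force: [-1.1, -2.7, 2.0]
grip_width: 0.127
```

```bash
python3 t.py
```

```text
t 7.20 turned 1.082 pos [0.5477 0.1435 0.0799] F [-1.1 -2.7  2. ] M [-0.842  0.144  0.298] eff6 0.128 w 0.127 Rz [ 0.002  0.001 -1.   ]
```

Emit:
{"api": "servo_tool", "payload": {"targets": [{"xyz": [0,0,0],"rotation": [0,0,0.1],"jaw": 1}]}}

```text
time_s: 7.3
tcp_pos: [0.5476, 0.1435, 0.0799]
eef_rot: [[0.403, -0.915, -0.0], [-0.915, -0.403, -0.002], [0.002, 0.001, -1.0]]
contact_force: [-0.9, -2.0, 0.6]
grip_width: 0.13
```

```bash
python3 t.py
```

```text
t 7.30 turned 1.096 pos [0.5476 0.1435 0.0799] F [-0.9 -2.   0.6] M [-0.807  0.074  0.308] eff6 -0.269 w 0.13 Rz [ 0.002  0.001 -1.   ]
```

Emit:
{"api": "servo_tool", "payload": {"targets": [{"xyz": [0,0,0],"rotation": [0,0,0],"jaw": 1}]}}

```text
time_s: 7.4
tcp_pos: [0.5476, 0.1435, 0.0799]
eef_rot: [[0.402, -0.915, -0.0], [-0.915, -0.402, -0.002], [0.002, 0.001, -1.0]]
contact_force: [-0.3, -2.4, 1.3]
grip_width: 0.126
```

```bash
python3 t.py
```

```text
t 7.40 turned 1.096 pos [0.5476 0.1435 0.0799] F [-0.3 -2.4  1.3] M [-0.751  0.025  0.267] eff6 -0.446 w 0.126 Rz [ 0.002  0.001 -1.   ]
```

Holding at about 0.30 N m. One more small step to about 0.35, then hold.

Emit:
{"api": "servo_tool", "payload": {"targets": [{"xyz": [0,0,0],"rotation": [0,0,0.2],"jaw": 1},{"xyz": [0,0,0],"rotation": [0,0,0],"jaw": 1}]}}

```text
time_s: 7.6
tcp_pos: [0.5476, 0.1435, 0.0799]
eef_rot: [[0.379, -0.926, -0.0], [-0.926, -0.379, -0.002], [0.002, 0.001, -1.0]]
contact_force: [-1.0, -1.7, 1.9]
grip_width: 0.129
```

```bash
python3 t.py
```

```text
t 7.60 turned 1.122 pos [0.5476 0.1435 0.0799] F [-1.  -1.7  1.9] M [-0.822  0.147  0.324] eff6 -0.558 w 0.129 Rz [ 0.002  0.001 -1.   ]
```

Emit:
{"api": "servo_tool", "payload": {"targets": [{"xyz": [0,0,0],"rotation": [0,0,0],"jaw": 1}]}}

```text
time_s: 7.7
tcp_pos: [0.5476, 0.1435, 0.0799]
eef_rot: [[0.379, -0.926, -0.0], [-0.926, -0.379, -0.002], [0.002, 0.001, -1.0]]
contact_force: [-0.9, -3.0, 1.4]
grip_width: 0.129
```

```bash
python3 t.py
```

```text
t 7.70 turned 1.122 pos [0.5476 0.1435 0.0799] F [-0.9 -3.   1.4] M [-0.83   0.117  0.324] eff6 -0.343 w 0.129 Rz [ 0.002  0.001 -1.   ]
```

Emit:
{"api": "servo_tool", "payload": {"targets": [{"xyz": [0,0,0],"rotation": [0,0,0],"jaw": 1}]}}

```text
time_s: 7.8
tcp_pos: [0.5476, 0.1435, 0.0799]
eef_rot: [[0.379, -0.926, -0.0], [-0.926, -0.379, -0.002], [0.002, 0.001, -1.0]]
contact_force: [-0.6, -1.9, 2.0]
grip_width: 0.124
```

```bash
python3 t.py
```

```text
t 7.80 turned 1.122 pos [0.5476 0.1435 0.0799] F [-0.6 -1.9  2. ] M [-0.808  0.113  0.323] eff6 -0.316 w 0.124 Rz [ 0.002  0.001 -1.   ]
```

A steady 0.33 N m, which counts as finger-tight. Release and lift straight up.

Emit:
{"api": "servo_tool", "payload": {"targets": [{"xyz": [0,0,0],"rotation": [0,0,0],"jaw": -1},{"xyz": [0,0,0],"rotation": [0,0,0],"jaw": -1},{"xyz": [0,0,0],"rotation": [0,0,0],"jaw": -1},{"xyz": [0,0,0],"rotation": [0,0,0],"jaw": -1},{"xyz": [0,0,0],"rotation": [0,0,0],"jaw": -1},{"xyz": [0,0,-0.2],"rotation": [0,0,0],"jaw": -1},{"xyz": [0,0,-0.3],"rotation": [0,0,0],"jaw": -1},{"xyz": [0,0,-0.3],"rotation": [0,0,0],"jaw": -1},{"xyz": [0,0,-0.2],"rotation": [0,0,0],"jaw": -1},{"xyz": [0,0,0],"rotation": [0,0,0],"jaw": -1}]}}

```text
time_s: 8.8
tcp_pos: [0.5473, 0.1444, 0.2339]
eef_rot: [[0.377, -0.926, -0.002], [-0.926, -0.377, -0.002], [0.001, 0.003, -1.0]]
contact_force: [0.0, 1.2, 0.1]
grip_width: 1.0
```

```bash
python3 t.py; python3 goal.py .565 -.101 .21 -66
python3 - <<'E'
from h import *
s=snap('wrist','wrist2'); P=cloud(s)
for nm,c,lo,hi,rr in (('bar',(.547,.1455),.085,.105,.035),('console',(.547,.1455),.044,.056,.13),('ring',(.547,.1455),.060,.0695,.05),('grip',(.565,-.101),.085,.11,.03),('captop',(.565,-.101),.055,.066,.06)):
    r=np.hypot(P[...,0]-c[0],P[...,1]-c[1])
    q=P[(r<rr)&(P[...,2]>lo)&(P[...,2]<hi)&(s['range_z']>0)]
    if len(q)>5: print(nm,len(q),'z',np.round(np.median(q[:,2]),4),[np.round(x,4) for x in cv2.minAreaRect(q[:,:2].astype(np.float32))])
E
```

```text
t 8.80 turned 1.123 pos [0.5473 0.1444 0.2339] F [0.  1.2 0.1] M [-0.006 -0.044 -0.033] eff6 0.001 w 1.0 Rz [ 0.001  0.003 -1.   ]
t 8.8 pos [0.5473 0.1444 0.2339] q [ 0.6   0.18 -0.23  0.   -1.17 -0.22] F [0.  1.2 0.1] M [-0.006 -0.044 -0.033]
xyz frac [1.559 0.508 0.163] rot frac [ 0.026 -0.011 -0.267]
bar 729 z 0.0963 [array([0.5468, 0.1452]), array([0.0119, 0.0402]), np.float64(28.0257)]
console 23379 z 0.0505 [array([0.5472, 0.1452]), array([0.1708, 0.1494]), np.float64(20.9963)]
ring 2948 z 0.0672 [array([0.5465, 0.1453]), array([0.0718, 0.0718]), np.float64(21.7153)]
```

View pics/wrist2.png

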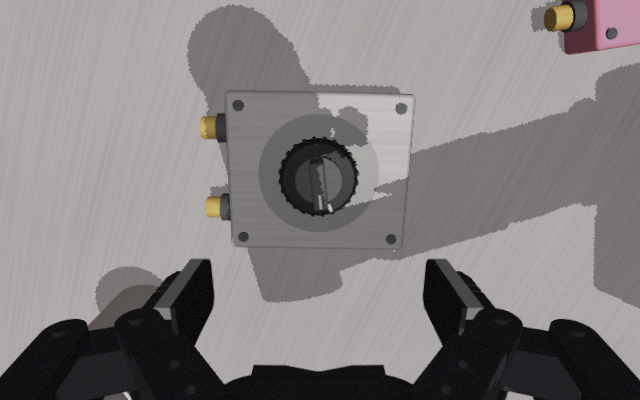

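The wrist view shows the bar at (319,185) turned clockwise, with the white line now at (321,207). Springback matters for the 0.08 mm limit, so I measure bar angle and ring mark more carefully before and after.

```bash
python3 - <<'E'
from h import *
o=[]
for f,(u,v) in (('wrist1',(357,145)),('wrist2',(319,182))):
    s=load(f); P=cloud(s); c=np.array([.547,.1453]); r=np.hypot(P[...,0]-c[0],P[...,1]-c[1])
    for lo in (.09,.093,.095):
        m=(r<.03)&(P[...,2]>lo)&(P[...,2]<.102); q=P[m][:,:2]; w,V=np.linalg.eigh(np.cov(q.T)); a=np.degrees(np.arctan2(V[1,1],V[0,1]))
        print(f,lo,len(q),q.mean(0).round(4),round((a+90)%180-90,2),[np.round(x,3) for x in cv2.minAreaRect(q.astype(np.float32))][1:])
    # bright marks on ring top annulus
    R=P; W=(s['image'].min(-1)>110)&(r>.026)&(r<.0355)&(P[...,2]>.064)&(P[...,2]<.071)
    q=P[W]; 
    if len(q): 
        x=q.mean(0)-[*c,0]; print('mark',len(q),q.mean(0).round(4),'ang',np.degrees(np.arctan2(x[1],x[0])).round(1))
    o.append(cv2.resize(s['image'][v-45:v+45,u-45:u+45],None,fx=4.4,fy=4.4,interpolation=cv2.INTER_CUBIC))
cv2.imwrite('pics/crop1.png',np.hstack(o))
E
```

```text
wrist1 0.09 811 [0.5479 0.1457] -3.83 [array([0.012, 0.04 ]), np.float64(86.536)]
wrist1 0.093 781 [0.5478 0.1456] -3.72 [array([0.012, 0.04 ]), np.float64(86.338)]
wrist1 0.095 702 [0.5478 0.1456] -3.84 [array([0.012, 0.039]), np.float64(86.223)]
mark 23 [0.5272 0.1664 0.0679] ang 133.1
wrist2 0.09 715 [0.5473 0.1442] -61.91 [array([0.012, 0.04 ]), np.float64(28.026)]
wrist2 0.093 704 [0.5472 0.1445] -62.0 [array([0.012, 0.04 ]), np.float64(28.026)]
wrist2 0.095 663 [0.5471 0.1447] -62.02 [array([0.012, 0.04 ]), np.float64(28.214)]
mark 25 [0.525  0.1621 0.0675] ang 142.7
```

View pics/crop1.png

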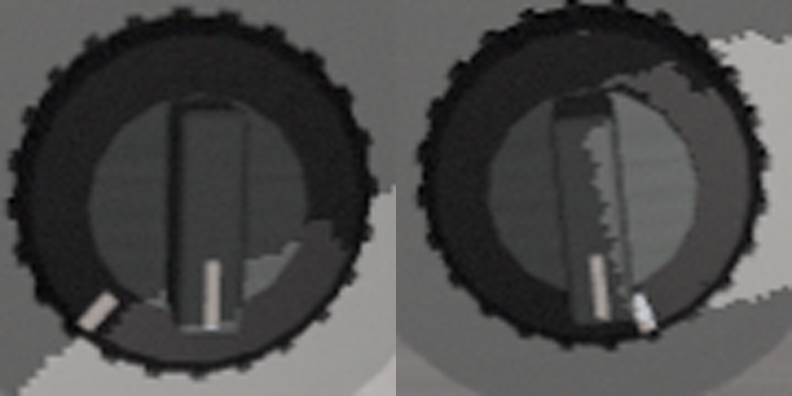

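```bash
python3 - <<'E'
from h import *
for f,o,m in (('wrist1',(357,145),(98,312)),('wrist2',(319,182),(643-396,313))):
    s=load(f); p=world(s,o[0]-45+m[0]/4.4,o[1]-45+m[1]/4.4,.067); x=p[:2]-[.547,.1453]
    print(f,p.round(4),np.hypot(*x).round(4),np.degrees(np.arctan2(x[1],x[0])).round(1))
E
python3 goal.py .547 .1448 .12 -62
```

```text
wrist1 [0.5271 0.1653 0.067 ] 0.0282 134.8
wrist2 [0.527  0.1662 0.067 ] 0.0289 133.8
t 8.85 pos [0.5465 0.1441 0.232 ] q [ 0.6   0.18 -0.23 -0.   -1.17 -0.22] F [-0.3 -0.3  0.5] M [ 0.002 -0.001 -0.062]
xyz frac [-0.004 -0.009  0.747] rot frac [ 0.045 -0.006 -0.851]
```

The crop pair shows the ring mark at (98,312) and then (247,313). In world terms they agree within 1 mm, so the ring did not move. The bar now stands at 1.015 rad turned, about 0.036 rad past the estimated seat. That is roughly 0.1 mm of plunger, too thin a margin over 0.08. I regrip, nip up again, and unload the torque slowly before releasing.

Emit:
{"api": "servo_tool", "payload": {"targets": [{"xyz": [0,-0.01,0.1],"rotation": [0.04,0,-0.85],"jaw": -1},{"xyz": [0,0,0.2],"rotation": [0,0,0],"jaw": -1},{"xyz": [0,0,0.2],"rotation": [0,0,0],"jaw": -1},{"xyz": [0,0,0.2],"rotation": [0,0,0],"jaw": -1},{"xyz": [0,0,0.1],"rotation": [0,0,0],"jaw": -1},{"xyz": [0,0,0],"rotation": [0,0,0],"jaw": -1},{"xyz": [0,0,0],"rotation": [0,0,0],"jaw": -1}]}}

```text
time_s: 9.55
tcp_pos: [0.5446, 0.1433, 0.1029]
eef_rot: [[0.472, -0.882, -0.005], [-0.882, -0.472, -0.002], [-0.0, 0.006, -1.0]]
contact_force: [-0.2, -0.1, 0.0]
grip_width: 0.999
```

```bash
python3 goal.py .5475 .144 .079 -62
```

```text
t 9.55 pos [0.5446 0.1433 0.1029] q [ 0.6   0.3  -0.4  -0.   -0.88 -0.11] F [-0.2 -0.1  0. ] M [ 0.027 -0.024  0.011]
xyz frac [ 0.005 -0.02   0.159] rot frac [0.048 0.003 0.023]
```

Emit:
{"api": "servo_tool", "payload": {"targets": [{"xyz": [0.005,-0.02,0.06],"rotation": [0.05,0,0],"jaw": -1},{"xyz": [0,0,0.06],"rotation": [0,0,0],"jaw": -1},{"xyz": [0,0,0.02],"rotation": [0,0,0],"jaw": -1},{"xyz": [0,0,0],"rotation": [0,0,0],"jaw": -1},{"xyz": [0,0,0],"rotation": [0,0,0],"jaw": -1}]}}

```text
time_s: 10.05
tcp_pos: [0.549, 0.1448, 0.0822]
eef_rot: [[0.472, -0.882, 0.003], [-0.882, -0.472, 0.003], [-0.001, -0.004, -1.0]]
contact_force: [-0.9, 1.3, 0.1]
grip_width: 1.0
```

```bash
python3 goal.py .5475 .144 .079 -62
```

```text
t 10.05 pos [0.549  0.1448 0.0822] q [ 0.6   0.32 -0.42 -0.   -0.82 -0.11] F [-0.9  1.3  0.1] M [ 0.023 -0.032 -0.024]
xyz frac [-0.     0.012  0.021] rot frac [-0.036  0.005  0.025]
```

Emit:
{"api": "servo_tool", "payload": {"targets": [{"xyz": [0,0.01,0.01],"rotation": [-0.03,0,0],"jaw": 0.5},{"xyz": [0,0,0],"rotation": [0,0,0],"jaw": 0.5},{"xyz": [0,0,0],"rotation": [0,0,0],"jaw": 1},{"xyz": [0,0,0],"rotation": [0,0,0],"jaw": 1},{"xyz": [0,0,0],"rotation": [0,0,0],"jaw": 1},{"xyz": [0,0,0],"rotation": [0,0,0],"jaw": 1},{"xyz": [0,0,0],"rotation": [0,0,0],"jaw": 1}]}}

```text
time_s: 10.75
tcp_pos: [0.5474, 0.1439, 0.0821]
eef_rot: [[0.472, -0.882, 0.001], [-0.882, -0.472, 0.001], [-0.001, -0.001, -1.0]]
contact_force: [0.2, 0.4, -0.5]
grip_width: 0.132
```

```bash
python3 t.py
```

```text
t 10.75 turned 1.019 pos [0.5474 0.1439 0.0821] F [ 0.2  0.4 -0.5] M [ 0.061  0.064 -0.011] eff6 0.024 w 0.132 Rz [-0.001 -0.001 -1.   ]
```

Emit:
{"api": "servo_tool", "payload": {"targets": [{"xyz": [0,0,0],"rotation": [0,0,0.15],"jaw": 1},{"xyz": [0,0,0],"rotation": [0,0,0],"jaw": 1}]}}

```text
time_s: 10.95
tcp_pos: [0.5475, 0.1439, 0.082]
eef_rot: [[0.455, -0.89, 0.001], [-0.89, -0.455, 0.001], [-0.001, -0.001, -1.0]]
contact_force: [-1.0, 0.0, 1.8]
grip_width: 0.129
```

```bash
python3 t.py
```

```text
t 10.95 turned 1.038 pos [0.5475 0.1439 0.082 ] F [-1.   0.   1.8] M [-0.089  0.376  0.121] eff6 -0.338 w 0.129 Rz [-0.001 -0.001 -1.   ]
```

Emit:
{"api": "servo_tool", "payload": {"targets": [{"xyz": [0,0,0],"rotation": [0,0,0.15],"jaw": 1},{"xyz": [0,0,0],"rotation": [0,0,0],"jaw": 1}]}}

```text
time_s: 11.15
tcp_pos: [0.5474, 0.1439, 0.082]
eef_rot: [[0.438, -0.899, 0.001], [-0.899, -0.438, 0.001], [-0.001, -0.001, -1.0]]
contact_force: [-2.0, 0.0, 1.4]
grip_width: 0.133
```

```bash
python3 t.py
```

```text
t 11.15 turned 1.057 pos [0.5474 0.1439 0.082 ] F [-2.   0.   1.4] M [-0.093  0.456  0.159] eff6 -0.379 w 0.133 Rz [-0.001 -0.001 -1.   ]
```

Emit:
{"api": "servo_tool", "payload": {"targets": [{"xyz": [0,0,0],"rotation": [0,0,0.2],"jaw": 1},{"xyz": [0,0,0],"rotation": [0,0,0.2],"jaw": 1},{"xyz": [0,0,0],"rotation": [0,0,0],"jaw": 1}]}}

```text
time_s: 11.45
tcp_pos: [0.5474, 0.1438, 0.082]
eef_rot: [[0.39, -0.921, 0.0], [-0.921, -0.39, 0.001], [-0.0, -0.001, -1.0]]
contact_force: [-1.4, -0.4, 0.8]
grip_width: 0.134
```

```bash
python3 t.py
```

```text
t 11.45 turned 1.109 pos [0.5474 0.1438 0.082 ] F [-1.4 -0.4  0.8] M [-0.104  0.412  0.231] eff6 -0.555 w 0.134 Rz [-0.    -0.001 -1.   ]
```

Emit:
{"api": "servo_tool", "payload": {"targets": [{"xyz": [0,0,0],"rotation": [0,0,0.15],"jaw": 1},{"xyz": [0,0,0],"rotation": [0,0,0],"jaw": 1}]}}

```text
time_s: 11.65
tcp_pos: [0.5474, 0.1438, 0.082]
eef_rot: [[0.373, -0.928, 0.001], [-0.928, -0.373, 0.001], [-0.0, -0.001, -1.0]]
contact_force: [-0.5, 0.1, 1.6]
grip_width: 0.129
```

```bash
python3 t.py
```

```text
t 11.65 turned 1.129 pos [0.5474 0.1438 0.082 ] F [-0.5  0.1  1.6] M [-0.105  0.47   0.267] eff6 -0.52 w 0.129 Rz [-0.    -0.001 -1.   ]
```

Emit:
{"api": "servo_tool", "payload": {"targets": [{"xyz": [0,0,0],"rotation": [0,0,0.2],"jaw": 1},{"xyz": [0,0,0],"rotation": [0,0,0],"jaw": 1}]}}

```text
time_s: 11.85
tcp_pos: [0.5474, 0.1438, 0.082]
eef_rot: [[0.348, -0.937, 0.0], [-0.937, -0.348, 0.0], [-0.0, -0.001, -1.0]]
contact_force: [-1.7, 0.1, 1.8]
grip_width: 0.127
```

```bash
python3 t.py
```

```text
t 11.85 turned 1.154 pos [0.5474 0.1438 0.082 ] F [-1.7  0.1  1.8] M [-0.125  0.448  0.372] eff6 -0.617 w 0.127 Rz [-0.    -0.001 -1.   ]
```

Emit:
{"api": "servo_tool", "payload": {"targets": [{"xyz": [0,0,0],"rotation": [0,0,0.1],"jaw": 1},{"xyz": [0,0,0],"rotation": [0,0,0],"jaw": 1},{"xyz": [0,0,0],"rotation": [0,0,0],"jaw": 1}]}}

```text
time_s: 12.15
tcp_pos: [0.5474, 0.1438, 0.082]
eef_rot: [[0.336, -0.942, 0.0], [-0.942, -0.336, 0.0], [-0.0, -0.001, -1.0]]
contact_force: [-1.5, -0.1, 2.5]
grip_width: 0.128
```

```bash
python3 t.py
```

```text
t 12.15 turned 1.167 pos [0.5474 0.1438 0.082 ] F [-1.5 -0.1  2.5] M [-0.154  0.469  0.431] eff6 -0.414 w 0.128 Rz [-0.    -0.001 -1.   ]
```

0.37 to 0.43 N m. I stop there and unload in small reverse steps.

Emit:
{"api": "servo_tool", "payload": {"targets": [{"xyz": [0,0,0],"rotation": [0,0,-0.2],"jaw": 1},{"xyz": [0,0,0],"rotation": [0,0,0],"jaw": 1}]}}

```text
time_s: 12.35
tcp_pos: [0.5474, 0.1439, 0.082]
eef_rot: [[0.361, -0.933, 0.001], [-0.933, -0.361, 0.001], [-0.0, -0.001, -1.0]]
contact_force: [-1.4, -1.1, 1.8]
grip_width: 0.127
```

```bash
python3 t.py
```

```text
t 12.35 turned 1.141 pos [0.5474 0.1439 0.082 ] F [-1.4 -1.1  1.8] M [-0.18   0.434  0.322] eff6 -0.004 w 0.127 Rz [-0.    -0.001 -1.   ]
```

Emit:
{"api": "servo_tool", "payload": {"targets": [{"xyz": [0,0,0],"rotation": [0,0,-0.2],"jaw": 1},{"xyz": [0,0,0],"rotation": [0,0,0],"jaw": 1}]}}

```text
time_s: 12.55
tcp_pos: [0.5474, 0.1439, 0.082]
eef_rot: [[0.385, -0.923, 0.001], [-0.923, -0.385, 0.001], [-0.0, -0.001, -1.0]]
contact_force: [-0.9, -0.2, 1.3]
grip_width: 0.126
```

```bash
python3 t.py
```

```text
t 12.55 turned 1.115 pos [0.5474 0.1439 0.082 ] F [-0.9 -0.2  1.3] M [-0.144  0.399  0.208] eff6 0.062 w 0.126 Rz [-0.    -0.001 -1.   ]
```

Emit:
{"api": "servo_tool", "payload": {"targets": [{"xyz": [0,0,0],"rotation": [0,0,-0.2],"jaw": 1},{"xyz": [0,0,0],"rotation": [0,0,0],"jaw": 1}]}}

```text
time_s: 12.75
tcp_pos: [0.5474, 0.1439, 0.082]
eef_rot: [[0.409, -0.913, 0.001], [-0.913, -0.409, 0.001], [-0.001, -0.001, -1.0]]
contact_force: [-2.0, -0.4, 1.6]
grip_width: 0.13
```

```bash
python3 t.py
```

```text
t 12.75 turned 1.089 pos [0.5474 0.1439 0.082 ] F [-2.  -0.4  1.6] M [-0.11   0.428  0.195] eff6 0.11 w 0.13 Rz [-0.001 -0.001 -1.   ]
```

Emit:
{"api": "servo_tool", "payload": {"targets": [{"xyz": [0,0,0],"rotation": [0,0,-0.14],"jaw": 1},{"xyz": [0,0,0],"rotation": [0,0,0],"jaw": 1}]}}

```text
time_s: 12.95
tcp_pos: [0.5474, 0.1439, 0.082]
eef_rot: [[0.425, -0.905, 0.001], [-0.905, -0.425, 0.001], [-0.001, -0.001, -1.0]]
contact_force: [-1.0, 0.1, 1.3]
grip_width: 0.126
```

```bash
python3 t.py
```

```text
t 12.95 turned 1.071 pos [0.5474 0.1439 0.082 ] F [-1.   0.1  1.3] M [-0.127  0.423  0.151] eff6 0.074 w 0.126 Rz [-0.001 -0.001 -1.   ]
```

Emit:
{"api": "servo_tool", "payload": {"targets": [{"xyz": [0,0,0],"rotation": [0,0,-0.14],"jaw": 1},{"xyz": [0,0,0],"rotation": [0,0,0],"jaw": 1}]}}

```text
time_s: 13.15
tcp_pos: [0.5475, 0.1439, 0.082]
eef_rot: [[0.441, -0.897, 0.001], [-0.897, -0.441, 0.001], [-0.001, -0.001, -1.0]]
contact_force: [-1.2, -0.7, 1.1]
grip_width: 0.122
```

```bash
python3 t.py
```

```text
t 13.15 turned 1.053 pos [0.5475 0.1439 0.082 ] F [-1.2 -0.7  1.1] M [-0.097  0.416  0.126] eff6 0.102 w 0.122 Rz [-0.001 -0.001 -1.   ]
```

Emit:
{"api": "servo_tool", "payload": {"targets": [{"xyz": [0,0,0],"rotation": [0,0,-0.14],"jaw": 1},{"xyz": [0,0,0],"rotation": [0,0,0],"jaw": 1}]}}

```text
time_s: 13.35
tcp_pos: [0.5474, 0.1439, 0.082]
eef_rot: [[0.457, -0.889, 0.001], [-0.889, -0.457, 0.001], [-0.001, -0.001, -1.0]]
contact_force: [-1.6, -0.9, 2.4]
grip_width: 0.129
```

```bash
python3 t.py
```

```text
t 13.35 turned 1.035 pos [0.5474 0.1439 0.082 ] F [-1.6 -0.9  2.4] M [-0.094  0.387  0.055] eff6 0.135 w 0.129 Rz [-0.001 -0.001 -1.   ]
```

Torque is down to 0.05. Release and lift, then measure the resting angle.

Emit:
{"api": "servo_tool", "payload": {"targets": [{"xyz": [0,0,0],"rotation": [0,0,0],"jaw": -1},{"xyz": [0,0,0],"rotation": [0,0,0],"jaw": -1},{"xyz": [0,0,0],"rotation": [0,0,0],"jaw": -1},{"xyz": [0,0,0],"rotation": [0,0,0],"jaw": -1},{"xyz": [0,0,0],"rotation": [0,0,0],"jaw": -1},{"xyz": [0,0,-0.2],"rotation": [0,0,0],"jaw": -1},{"xyz": [0,0,-0.3],"rotation": [0,0,0],"jaw": -1},{"xyz": [0,0,-0.3],"rotation": [0,0,0],"jaw": -1},{"xyz": [0,0,-0.2],"rotation": [0,0,0],"jaw": -1},{"xyz": [0,0,0],"rotation": [0,0,0],"jaw": -1}]}}

```text
time_s: 14.35
tcp_pos: [0.5473, 0.1433, 0.2362]
eef_rot: [[0.457, -0.89, -0.001], [-0.89, -0.457, -0.001], [0.0, 0.002, -1.0]]
contact_force: [0.2, 1.2, -0.4]
grip_width: 0.995
```

```bash
python3 - <<'E'
from h import *
for f in ('wrist1','wrist2','wrist3','wrist4'):
    s=load(f) if f<'wrist3' else snap('wrist',f); P=cloud(s); c=np.array([.547,.1453]); r=np.hypot(P[...,0]-c[0],P[...,1]-c[1])
    m=(r<.03)&(P[...,2]>.093)&(P[...,2]<.102); q=P[m][:,:2]; w,V=np.linalg.eigh(np.cov(q.T)); a=np.degrees(np.arctan2(V[1,1],V[0,1]))
    n=(r<.14)&(abs(P[...,2]-.05)<.004)&(s['range_z']>0); b=cv2.minAreaRect(P[n][:,:2].astype(np.float32))[2]
    print(f,len(q),q.mean(0).round(4),'bar',round((a+90)%180-90,2),'minrect',round(cv2.minAreaRect(q.astype(np.float32))[2]-90,2),'console',round(b,2))
E
python3 t.py
```

```text
wrist1 781 [0.5478 0.1456] bar -3.72 minrect -3.66 console 20.96
wrist2 704 [0.5472 0.1445] bar -62.0 minrect -61.97 console 20.98
wrist3 709 [0.5473 0.1446] bar -62.88 minrect -62.7 console 20.88
wrist4 708 [0.5471 0.1443] bar -62.8 minrect -63.17 console 20.94
t 14.45 turned 1.036 pos [0.5455 0.1427 0.2323] F [-0.4 -0.2 -0.6] M [ 0.024 -0.017 -0.022] eff6 -0.001 w 1.001 Rz [-0.     0.007 -1.   ]
```

The bar rests at 1.032 rad turned, about 0.05 rad past the seat (roughly 0.15 mm), so the valve is shut with margin. Now the cap.

Emit:
{"api": "servo_tool", "payload": {"targets": [{"xyz": [0.25,0.105,0],"rotation": [0,0,0],"jaw": -1},{"xyz": [0.25,0.105,0],"rotation": [0,0,0],"jaw": -1},{"xyz": [0.25,0.105,0],"rotation": [0,0,0],"jaw": -1},{"xyz": [0.25,0.105,0],"rotation": [0,0,0],"jaw": -1},{"xyz": [0.25,0.105,0],"rotation": [0,0,0],"jaw": -1},{"xyz": [0.15,0.06,0],"rotation": [0,0,0],"jaw": -1},{"xyz": [0,0,0],"rotation": [0,0,0],"jaw": -1},{"xyz": [0,0,0],"rotation": [0,0,0],"jaw": -1}]}}

```text
time_s: 15.25
tcp_pos: [0.5578, -0.0921, 0.2195]
eef_rot: [[0.458, -0.889, -0.026], [-0.889, -0.458, -0.005], [-0.007, 0.026, -1.0]]
contact_force: [0.7, 0.4, -0.0]
grip_width: 1.003
```

```bash
python3 - <<'E'
from h import *
s=snap('wrist','wrist5'); P=cloud(s); c=(.565,-.101); r=np.hypot(P[...,0]-c[0],P[...,1]-c[1])
for nm,lo,hi,rr in (('grip',.085,.11,.03),('captop',.055,.066,.06)):
    q=P[(r<rr)&(P[...,2]>lo)&(P[...,2]<hi)&(s['range_z']>0)]
    if len(q)>5: print(nm,len(q),'z',np.round(np.median(q[:,2]),4),[np.round(x,4) for x in cv2.minEnclosingCircle(q[:,:2].astype(np.float32))])
E
python3 goal.py .565 -.101 .12 -63
```

```text
grip 1170 z 0.0928 [array([ 0.5656, -0.1   ]), np.float64(0.015)]
captop 7578 z 0.0609 [array([ 0.5656, -0.1   ]), np.float64(0.0462)]
t 15.3 pos [ 0.5577 -0.0918  0.2194] q [ 0.18  0.2  -0.23  0.   -1.16  0.29] F [-0.9  0.2  0.7] M [-0.024 -0.018 -0.032]
xyz frac [ 0.082 -0.032  0.661] rot frac [0.217 0.061 0.04 ]
```

View pics/wrist5.png

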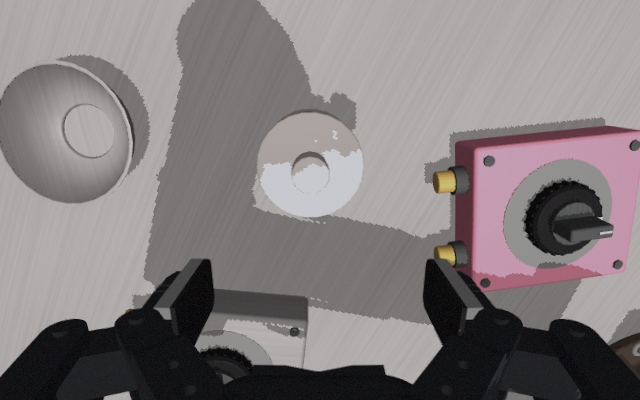

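The wrist view shows the cap's grip at (310,172), the pink unit at right and the bowl at left, both clear. The cap is at (0.5656, -0.100).

Emit:
{"api": "servo_tool", "payload": {"targets": [{"xyz": [0.08,-0.03,0.15],"rotation": [0.21,0.06,0],"jaw": -1},{"xyz": [0,0,0.2],"rotation": [0,0,0],"jaw": -1},{"xyz": [0,0,0.2],"rotation": [0,0,0],"jaw": -1},{"xyz": [0,0,0],"rotation": [0,0,0],"jaw": -1},{"xyz": [0,0,0],"rotation": [0,0,0],"jaw": -1}]}}

```text
time_s: 15.8
tcp_pos: [0.5672, -0.0962, 0.134]
eef_rot: [[0.463, -0.886, -0.0], [-0.886, -0.463, -0.0], [0.0, 0.0, -1.0]]
contact_force: [0.4, -0.2, 1.5]
grip_width: 1.002
```

```bash
python3 goal.py .5656 -.100 .067 -63
```

```text
t 15.8 pos [ 0.5672 -0.0962  0.134 ] q [ 0.17  0.28 -0.34  0.   -0.95  0.31] F [ 0.4 -0.2  1.5] M [-0.073 -0.075 -0.017]
xyz frac [0.018 0.021 0.446] rot frac [ 0.001 -0.     0.089]
```

Emit:
{"api": "servo_tool", "payload": {"targets": [{"xyz": [0.018,0.021,0.1],"rotation": [0,0,0],"jaw": -1},{"xyz": [0,0,0.15],"rotation": [0,0,0],"jaw": -1},{"xyz": [0,0,0.12],"rotation": [0,0,0],"jaw": -1},{"xyz": [0,0,0],"rotation": [0,0,0],"jaw": -1},{"xyz": [0,0,0],"rotation": [0,0,0],"jaw": -1}]}}

```text
time_s: 16.3
tcp_pos: [0.5713, -0.097, 0.0855]
eef_rot: [[0.469, -0.883, 0.011], [-0.883, -0.469, -0.0], [0.005, -0.009, -1.0]]
contact_force: [-0.0, -0.7, 0.3]
grip_width: 1.001
```

```bash
python3 goal.py .5656 -.100 .067 -63
```

```text
t 16.3 pos [ 0.5713 -0.097   0.0855] q [ 0.17  0.33 -0.4   0.   -0.83  0.32] F [-0.  -0.7  0.3] M [-0.045 -0.017  0.022]
xyz frac [-0.     0.044  0.123] rot frac [-0.079 -0.042  0.137]
```

Emit:
{"api": "servo_tool", "payload": {"targets": [{"xyz": [0,0.04,0.05],"rotation": [-0.08,-0.04,0.1],"jaw": -1},{"xyz": [0,0,0.05],"rotation": [0,0,0],"jaw": -1},{"xyz": [0,0,0],"rotation": [0,0,0],"jaw": -1},{"xyz": [0,0,0],"rotation": [0,0,0],"jaw": -1}]}}

```text
time_s: 16.7
tcp_pos: [0.5679, -0.0995, 0.0733]
eef_rot: [[0.458, -0.889, 0.005], [-0.889, -0.458, 0.0], [0.002, -0.004, -1.0]]
contact_force: [-0.6, 0.6, -0.5]
grip_width: 0.998
```

```bash
python3 goal.py .5656 -.100 .067 -63
```

```text
t 16.7 pos [ 0.5679 -0.0995  0.0733] q [ 0.17  0.35 -0.41  0.   -0.81  0.31] F [-0.6  0.6 -0.5] M [-0.007  0.046 -0.02 ]
xyz frac [-0.004  0.015  0.042] rot frac [-0.035 -0.016  0.035]
```

Emit:
{"api": "servo_tool", "payload": {"targets": [{"xyz": [0,0.015,0.05],"rotation": [-0.04,-0.02,0],"jaw": -1},{"xyz": [0,0,0],"rotation": [0,0,0],"jaw": -1},{"xyz": [0,0,0],"rotation": [0,0,0],"jaw": -1}]}}

```text
time_s: 17.0
tcp_pos: [0.5659, -0.1007, 0.0654]
eef_rot: [[0.458, -0.889, -0.001], [-0.889, -0.458, 0.0], [-0.0, 0.001, -1.0]]
contact_force: [-0.3, 0.1, 0.2]
grip_width: 1.003
```

```bash
python3 goal.py .5656 -.100 .067 -63
```

```text
t 17.0 pos [ 0.5659 -0.1007  0.0654] q [ 0.16  0.36 -0.42 -0.   -0.8   0.31] F [-0.3  0.1  0.2] M [ 0.001 -0.031 -0.023]
xyz frac [-0.005 -0.    -0.011] rot frac [0.006 0.004 0.035]
```

Within 1 mm and upright. I grip.

Emit:
{"api": "servo_tool", "payload": {"targets": [{"xyz": [0,0,0],"rotation": [0,0,0],"jaw": 0.2},{"xyz": [0,0,0],"rotation": [0,0,0],"jaw": 0.2},{"xyz": [0,0,0],"rotation": [0,0,0],"jaw": 1},{"xyz": [0,0,0],"rotation": [0,0,0],"jaw": 1},{"xyz": [0,0,0],"rotation": [0,0,0],"jaw": 1},{"xyz": [0,0,0],"rotation": [0,0,0],"jaw": 1}], "grip_force": 40}}

```text
time_s: 17.6
tcp_pos: [0.566, -0.1007, 0.0657]
eef_rot: [[0.458, -0.889, -0.001], [-0.889, -0.458, 0.0], [-0.0, 0.001, -1.0]]
contact_force: [-0.1, -0.3, -0.8]
grip_width: 0.335
```

Emit:
{"api": "servo_tool", "payload": {"targets": [{"xyz": [0,0,-0.05],"rotation": [0,0,0],"jaw": 1},{"xyz": [0,0,-0.12],"rotation": [0,0,0],"jaw": 1},{"xyz": [0,0,-0.2],"rotation": [0,0,0],"jaw": 1},{"xyz": [0,0,-0.25],"rotation": [0,0,0],"jaw": 1},{"xyz": [0,0,-0.2],"rotation": [0,0,0],"jaw": 1},{"xyz": [0,0,-0.1],"rotation": [0,0,0],"jaw": 1},{"xyz": [0,0,0],"rotation": [0,0,0],"jaw": 1},{"xyz": [0,0,0],"rotation": [0,0,0],"jaw": 1}]}}

```text
time_s: 18.4
tcp_pos: [0.5638, -0.1008, 0.2094]
eef_rot: [[0.457, -0.889, -0.005], [-0.889, -0.457, 0.0], [-0.003, 0.004, -1.0]]
contact_force: [0.2, 0.0, -1.9]
grip_width: 0.338
```

```bash
python3 goal.py .547 .1450 .21 -63
```

```text
t 18.4 pos [ 0.5638 -0.1008  0.2094] q [ 0.16  0.21 -0.25 -0.   -1.12  0.31] F [ 0.2  0.  -1.9] M [-0.059  0.068 -0.035]
xyz frac [-1.509 -0.649 -0.003] rot frac [0.036 0.022 0.028]
```

Emit:
{"api": "servo_tool", "payload": {"targets": [{"xyz": [-0.15,-0.065,0],"rotation": [0,0,0],"jaw": 1},{"xyz": [-0.25,-0.107,0],"rotation": [0,0,0],"jaw": 1},{"xyz": [-0.25,-0.107,0],"rotation": [0,0,0],"jaw": 1},{"xyz": [-0.25,-0.107,0],"rotation": [0,0,0],"jaw": 1},{"xyz": [-0.25,-0.107,0],"rotation": [0,0,0],"jaw": 1},{"xyz": [-0.2,-0.09,0],"rotation": [0,0,0],"jaw": 1},{"xyz": [-0.1,-0.05,0],"rotation": [0,0,0],"jaw": 1},{"xyz": [0,0,0],"rotation": [0,0,0],"jaw": 1},{"xyz": [0,0,0],"rotation": [0,0,0],"jaw": 1}]}}

```text
time_s: 19.3
tcp_pos: [0.5424, 0.1419, 0.1964]
eef_rot: [[0.453, -0.891, -0.023], [-0.891, -0.453, -0.006], [-0.005, 0.024, -1.0]]
contact_force: [-0.2, -0.3, -2.1]
grip_width: 0.337
```

```bash
python3 goal.py .547 .1450 .17 -63
```

```text
t 19.3 pos [0.5424 0.1419 0.1964] q [ 0.6   0.21 -0.27 -0.01 -1.11 -0.12] F [-0.2 -0.3 -2.1] M [-0.035 -0.066  0.064]
xyz frac [-0.003 -0.041  0.175] rot frac [ 0.198  0.042 -0.005]
```

Emit:
{"api": "servo_tool", "payload": {"targets": [{"xyz": [0,-0.04,0.03],"rotation": [0.2,0.04,0],"jaw": 1},{"xyz": [0,0,0],"rotation": [0,0,0],"jaw": 1},{"xyz": [0,0,0],"rotation": [0,0,0],"jaw": 1}]}}

```text
time_s: 19.6
tcp_pos: [0.5471, 0.1415, 0.1902]
eef_rot: [[0.451, -0.892, -0.003], [-0.892, -0.451, -0.002], [0.0, 0.003, -1.0]]
contact_force: [0.3, -0.7, -1.8]
grip_width: 0.337
```

```bash
python3 goal.py .547 .1450 .14 -63; python3 - <<'E'
from h import *
for n in ('side','scene'):
    s=snap(n,n+'6'); P=cloud(s); c=np.array([.547,.145]); r=np.hypot(P[...,0]-c[0],P[...,1]-c[1]); hsv=cv2.cvtColor(s['image'],cv2.COLOR_BGR2GRAY)
    q=P[(r<.065)&(P[...,2]>.132)&(P[...,2]<.185)&(hsv>80)]
    print(n,len(q),q.min(0).round(3),q.max(0).round(3))
s=load('scene6');c1=s['image'][110:260,300:460];s=load('side6');c2=s['image'][90:240,220:380]
cv2.imwrite('pics/crop6.png',cv2.resize(np.hstack([c1,c2]),None,fx=2.5,fy=2.5,interpolation=cv2.INTER_CUBIC))
E
```

```text
t 19.6 pos [0.5471 0.1415 0.1902] q [ 0.6   0.21 -0.29 -0.   -1.07 -0.13] F [ 0.3 -0.7 -1.8] M [-0.004 -0.004 -0.009]
xyz frac [-0.021 -0.011  0.335] rot frac [ 0.025 -0.002 -0.026]
side 404 [0.497 0.093 0.132] [0.592 0.187 0.185]
scene 841 [0.509 0.097 0.132] [0.595 0.188 0.185]
```

View pics/crop6.png

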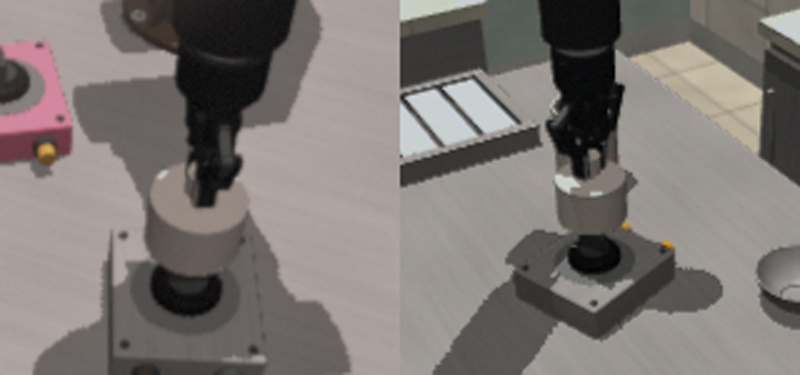

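The crops show the cap upright in the grip, just above the knobs in both views. I centre and lower.

Emit:
{"api": "servo_tool", "payload": {"targets": [{"xyz": [-0.025,-0.012,0.05],"rotation": [0.02,0,0],"jaw": 1},{"xyz": [0,0,0.08],"rotation": [0,0,0],"jaw": 1},{"xyz": [0,0,0.06],"rotation": [0,0,0],"jaw": 1},{"xyz": [0,0,0],"rotation": [0,0,0],"jaw": 1},{"xyz": [0,0,0],"rotation": [0,0,0],"jaw": 1}]}}

```text
time_s: 20.2
tcp_pos: [0.5468, 0.1453, 0.1588]
eef_rot: [[0.45, -0.893, -0.001], [-0.893, -0.45, -0.001], [-0.0, 0.001, -1.0]]
contact_force: [-0.3, -0.9, -1.5]
grip_width: 0.338
```

```bash
python3 goal.py .547 .1450 .14 -63
```

```text
t 20.2 pos [0.5468 0.1453 0.1588] q [ 0.61  0.24 -0.33 -0.   -1.   -0.14] F [-0.3 -0.9 -1.5] M [ 0.041 -0.013  0.003]
xyz frac [ 0.002 -0.001  0.126] rot frac [ 0.012  0.001 -0.037]
```

Aligned within 0.5 mm. Contact is expected at TCP z of about 0.116.

Emit:
{"api": "servo_tool", "payload": {"targets": [{"xyz": [0,0,0.07],"rotation": [0,0,0],"jaw": 1},{"xyz": [0,0,0.07],"rotation": [0,0,0],"jaw": 1},{"xyz": [0,0,0.05],"rotation": [0,0,0],"jaw": 1},{"xyz": [0,0,0],"rotation": [0,0,0],"jaw": 1},{"xyz": [0,0,0],"rotation": [0,0,0],"jaw": 1}]}}

```text
time_s: 20.7
tcp_pos: [0.5467, 0.1453, 0.1276]
eef_rot: [[0.45, -0.893, -0.002], [-0.893, -0.45, -0.001], [0.0, 0.002, -1.0]]
contact_force: [0.7, 0.4, -0.9]
grip_width: 0.335
```

```bash
python3 goal.py .547 .1450 .116 -63
```

```text
t 20.7 pos [0.5467 0.1453 0.1276] q [ 0.61  0.27 -0.37 -0.   -0.93 -0.14] F [ 0.7  0.4 -0.9] M [ 0.014 -0.024 -0.01 ]
xyz frac [ 0.003 -0.001  0.077] rot frac [ 0.016 -0.    -0.035]
```

Emit:
{"api": "servo_tool", "payload": {"targets": [{"xyz": [0,0,0.03],"rotation": [0,0,0],"jaw": 1},{"xyz": [0,0,0.02],"rotation": [0,0,0],"jaw": 1},{"xyz": [0,0,0.015],"rotation": [0,0,0],"jaw": 1},{"xyz": [0,0,0],"rotation": [0,0,0],"jaw": 1}]}}

```text
time_s: 21.1
tcp_pos: [0.5471, 0.1455, 0.1176]
eef_rot: [[0.45, -0.893, -0.001], [-0.893, -0.45, -0.0], [0.0, 0.001, -1.0]]
contact_force: [-0.1, 0.4, -2.6]
grip_width: 0.335
```

Emit:
{"api": "servo_tool", "payload": {"targets": [{"xyz": [0,0,0.012],"rotation": [0,0,0],"jaw": 1},{"xyz": [0,0,0],"rotation": [0,0,0],"jaw": 1}]}}

```text
time_s: 21.3
tcp_pos: [0.5473, 0.1456, 0.1159]
eef_rot: [[0.45, -0.893, -0.0], [-0.893, -0.45, -0.0], [0.0, 0.0, -1.0]]
contact_force: [-0.3, -0.6, -1.9]
grip_width: 0.335
```

Emit:
{"api": "servo_tool", "payload": {"targets": [{"xyz": [0,0,0.01],"rotation": [0,0,0],"jaw": 1},{"xyz": [0,0,0],"rotation": [0,0,0],"jaw": 1}]}}

```text
time_s: 21.5
tcp_pos: [0.5477, 0.1457, 0.116]
eef_rot: [[0.451, -0.893, 0.001], [-0.893, -0.451, -0.0], [0.001, -0.001, -1.0]]
contact_force: [-0.4, -0.3, -1.7]
grip_width: 0.332
```

```bash
python3 t.py
```

```text
t 21.50 turned 1.042 pos [0.5477 0.1457 0.116 ] F [-0.4 -0.3 -1.7] M [-0.001 -0.071 -0.037] eff6 -0.002 w 0.332 Rz [ 0.001 -0.001 -1.   ]
```

Emit:
{"api": "servo_tool", "payload": {"targets": [{"xyz": [0,0,0.015],"rotation": [0,0,0],"jaw": 1},{"xyz": [0,0,0],"rotation": [0,0,0],"jaw": 1}]}}

```text
time_s: 21.7
tcp_pos: [0.5483, 0.1458, 0.116]
eef_rot: [[0.452, -0.892, 0.003], [-0.892, -0.452, 0.0], [0.001, -0.003, -1.0]]
contact_force: [0.7, 0.3, -1.1]
grip_width: 0.34
```

```bash
python3 t.py
```

```text
t 21.70 turned 1.042 pos [0.5483 0.1458 0.116 ] F [ 0.7  0.3 -1.1] M [ 0.011 -0.043 -0.005] eff6 -0.002 w 0.34 Rz [ 0.001 -0.003 -1.   ]
```

Height stays at 0.116, which is the expected rim contact within half a millimetre. Release, then lift clear.

Emit:
{"api": "servo_tool", "payload": {"targets": [{"xyz": [0,0,0],"rotation": [0,0,0],"jaw": 0.1},{"xyz": [0,0,0],"rotation": [0,0,0],"jaw": -0.2},{"xyz": [0,0,0],"rotation": [0,0,0],"jaw": -1},{"xyz": [0,0,0],"rotation": [0,0,0],"jaw": -1},{"xyz": [0,0,0],"rotation": [0,0,0],"jaw": -1},{"xyz": [0,0,-0.1],"rotation": [0,0,0],"jaw": -1},{"xyz": [0,0,-0.25],"rotation": [0,0,0],"jaw": -1},{"xyz": [0,0,-0.3],"rotation": [0,0,0],"jaw": -1},{"xyz": [0,0,-0.15],"rotation": [0,0,0],"jaw": -1},{"xyz": [0,0,0],"rotation": [0,0,0],"jaw": -1}]}}

```text
time_s: 22.7
tcp_pos: [0.5476, 0.1452, 0.2383]
eef_rot: [[0.452, -0.892, 0.0], [-0.892, -0.452, -0.002], [0.002, 0.001, -1.0]]
contact_force: [0.3, -1.3, -0.4]
grip_width: 1.0
```

```bash
python3 t.py; python3 - <<'E'
from h import *
s=snap('wrist','wrist7'); P=cloud(s); c=(.547,.145); r=np.hypot(P[...,0]-c[0],P[...,1]-c[1])
for nm,lo,hi,rr in (('grip',.134,.155,.03),('captop',.10,.116,.06),('console',.044,.056,.13)):
    q=P[(r<rr)&(P[...,2]>lo)&(P[...,2]<hi)&(s['range_z']>0)]
    A=np.c_[q[:,:2]-c,np.ones(len(q))]; pl=np.linalg.lstsq(A,q[:,2],rcond=None)[0]
    print(nm,len(q),'z',np.round(np.median(q[:,2]),4),[np.round(x,4) for x in cv2.minEnclosingCircle(q[:,:2].astype(np.float32))],cv2.minAreaRect(q[:,:2].astype(np.float32))[0],'tilt',pl[:2].round(3))
for n,cs in (('scene',dict(jug=(.665,.403,.1,.15),bowl=(.771,-.025,.02,.06),bottle=(.614,-.369,.1,.2))),):
  for f in ('scene0',None):
    s=load(f) if f else snap(n,'scene7'); P=cloud(s)
    print({k:P[(np.hypot(P[...,0]-a,P[...,1]-b)<.1)&(P[...,2]>l)&(P[...,2]<h)&(s['range_z']>0)][:,:2].mean(0).round(3).tolist() for k,(a,b,l,h) in cs.items()})
E
```

```text
t 22.70 turned 1.042 pos [0.5476 0.1452 0.2383] F [ 0.3 -1.3 -0.4] M [ 0.041 -0.042 -0.028] eff6 -0.0 w 1.0 Rz [ 0.002  0.001 -1.   ]
grip 1427 z 0.1428 [array([0.5482, 0.1467]), np.float64(0.015)] (0.5482179522514343, 0.1464545875787735) tilt [-0.028  0.052]
captop 8842 z 0.1109 [array([0.5485, 0.1467]), np.float64(0.046)] (0.5485643148422241, 0.1465829312801361) tilt [-0.001  0.004]
console 16845 z 0.0504 [array([0.547, 0.145]), np.float64(0.1113)] (0.5472103357315063, 0.1450984925031662) tilt [-0.     0.001]
{'jug': [0.669, 0.406], 'bowl': [0.757, -0.035], 'bottle': [0.619, -0.371]}
{'jug': [0.669, 0.406], 'bowl': [0.756, -0.034], 'bottle': [0.619, -0.371]}
```

View pics/wrist7.png

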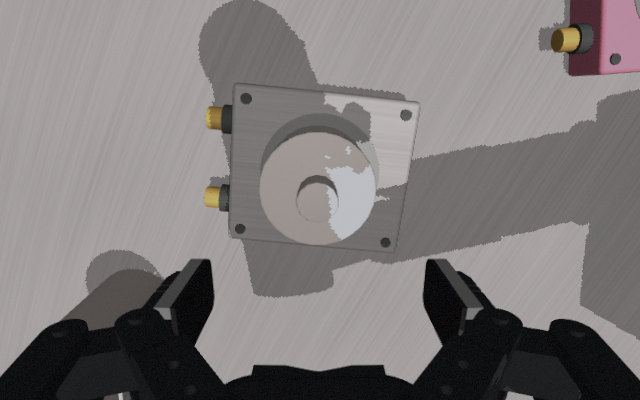

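The wrist view shows the cap standing flat on the console, its grip at (318,199), with the gripper clear. It is about 2 mm off the axis, grip top 0.143 (so grip centre at 0.130), and the flat top is level within 0.004. The bystanders have not moved.

```bash
python3 -c "
from bench import job_done; print(job_done())"
```

```text
the job is handed in; nothing more can be done
None
```

The valve is shut, the splash cap stands over both knobs, and I have handed the job in. It gave no verdict. It took about 23 s on the robot's clock.

**Valve:** I turned the bar knob clockwise and felt the seat at about 0.98 rad. I nipped it to about 0.33 N m and released it. A camera check then put the plunger only about 0.1 mm in, too close to the 0.08 mm limit. So I gripped the knob again, nipped it up to about 0.4 N m (last reading 0.43), and let the torque off slowly before releasing.
- **Final position:** the knob rests at about 1.03 rad. I estimate the plunger is about 0.15 mm in; it cannot be seen directly.
- **Torque readings that disagreed:** at the same tool angle the second pass read 0.06 to 0.1 N m lower than the first. I put this down to play between the bar and the jaws plus sensor noise of about 0.03 N m.

**Dilution ring:** its white mark agreed within 1 mm after the first nip. I did not measure it again after the second one, and the cap covers it now.

**Cap:** it is released and about 2 mm off the knobs' axis. The grip centre is 130 mm above the work surface. The cap's flat top measures level within 0.004 rad. A fit on the small grip top gave about 0.06 rad, which I discounted because rim pixels distort it.

**Bystanders:** the jug, bowl and bottle are within 1 mm of where they started, and the gripper is clear of everything.

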